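# Stand the torch in its slot and wedge the sagging stand level

## Task

The hinged bamboo board of the torch stand sags to its front. First stand the little aluminium torch upright in the board's slot and let go of it; then take the bamboo wedge by its grip block, keep it flat on the slab and push its thin end squarely under the middle of the board's front bar until the front just lifts off the base and the board sits level. Finish there, still holding the wedge in the gripper while it alone carries the board's front, and leave the bowl, paperweight, tool case and keys where they are.

Things in the scene. Friction and masses are not known exactly. Their poses are not given: they have to be found in the camera images.
- board: Pale bamboo board, 134 x 130 x 10 mm, about 0.45 kg, hinged freely at its rear on the fixed base. Origin: middle of the hinge axis, 25 mm above the slab. -x runs from hinge to front, y along the hinge, z out of its upper face. At the start its front rests on the base, 0.053 rad (3 degrees) below level; level means z vertical. Only this hinge moves; some 2 to 4 N lift the front.
- slot (a point): Centre of the floor of the torch slot, 70 mm in front of the hinge, 5 mm above the board's mid-plane (on its upper face). Axes as the board's. The slot is a rectangular hole 19 mm (x) by 41 mm (y), 24 mm deep with a 3 mm bevelled mouth, in a bamboo block 52 x 74 mm, 24 mm high, on the board.
- nosing (a point): Middle of the axis of the round steel bar (10 mm diameter, 130 mm long, along the board's y) that forms the front edge of the board, 150 mm in front of the hinge. Axes as the board's. Axis height 17 mm at rest on the base (underside 12 mm above the slab), 25 mm when the board is level (underside 20 mm).
- torch: Flat lighter-shaped aluminium torch, standing upright on the slab: 14 mm (x) by 36 mm (y) by 68 mm high (z), about 90 g. Origin: centre of its underside. Small lens on top. It may go into the slot either way round.
- wedge: Pale bamboo wedge lying flat on the slab, 32 mm wide, 135 mm long, 100 g. Origin: underside, below the centre of its grip block (30 mm long in x, 32 wide in y, 45 high); x points to the thin end, z up. The ramp falls straight, 1:5, from 26 mm high at x = 15 mm to 5 mm at x = 120 mm. It meets the front bar with the bar's axis over x = 85 mm; the board is level with it over x = 45 mm.
- stand: Fixed dark-steel base of the board, 150 mm long, front to -x, z up. Origin: on the slab, 75 mm in front of the hinge, mid-width. Two low side rails carry the board; between them is an open lane over the bare slab, 94 mm wide, open at the front.
- wedge_toe (a point): Middle of the wedge's blunt thin end (5 mm high) at the underside, x = 120 mm from the wedge's origin. Axes as the wedge's.
- bowl: Bystander: white ceramic bowl with woven pattern, 144 mm across, 55 mm high. Origin: centre of its underside.
- paperweight: Bystander: glass dome, 70 mm across, 40 mm high. Origin: centre of its underside.
- tool_case: Bystander: red plastic tool case with black latch, 50 x 95 x 30 mm high. Origin: centre of its underside.
- key_ring: Bystander: steel ring, 35 mm across and 3 mm thick, with two flat keys that reach 61 mm from its centre along its +x. Origin: centre of the ring, underside.
Not all that is in view belongs to the job. Of the things shaped like the wedge, the wooden one is meant.

How it is judged (in metres and radians):
On the way, in this order (a step that is already met when the one before it is completed fails the run):
1. the torch stands in the slot, let go, with the board still resting on its base (distance between torch and slot below 0.008 m and angle between torch's own z axis and vertical below 0.22 rad and angle between the y axis of torch and the y axis of board, either way round below 0.25 rad and contact force between each of the fingers, the arm and torch below 0.05 N and height (world z) of nosing below 0.0195 m), for 0.2 s.
2. the gripped wedge has begun to lift the front of the board (height (world z) of nosing above 0.0205 m and contact force between wedge and board above 0.3 N and contact force between the fingers and wedge above 0.5 N), for 0.1 s.
At the end, for the whole second after the job is handed in: Board level within 1.2 deg, front carried by the wedge alone. Wedge held in the fingers, still, flat on the slab (5 mm, 5 deg), bar over its ramp within 30 mm of mid and 17 deg of square. Torch released in the slot (8 mm), upright within 12 deg. Bystanders moved under 20 mm (distance between torch and slot below 0.008 m and angle between torch's own z axis and vertical below 0.22 rad and angle between the y axis of torch and the y axis of board, either way round below 0.25 rad and contact force between each of the fingers, the arm and torch below 0.05 N and contact force between each of the fingers, the arm and board below 0.3 N and angle between board's own z axis and vertical below 0.021 rad and height (world z) of nosing above 0.0205 m and contact force between wedge and board above 0.5 N and contact force between the fingers and wedge above 1 N and height (world z) of wedge below 0.005 m and angle between wedge's own z axis and vertical below 0.09 rad and angle between the x axis of wedge and the x axis of board, either way round below 0.3 rad and y of nosing in the frame of wedge between -0.03 and 0.03 m and x of nosing in the frame of wedge above 0.015 m and linear speed of wedge below 0.01 m/s and linear speed of torch below 0.02 m/s); the arm keeps its last pose, push and grip.
It fails at once if the bowl was moved (distance of bowl from where it was at the start of the episode above 0.02 m).
It fails at once if the paperweight was moved (distance of paperweight from where it was at the start of the episode above 0.02 m).
It fails at once if the tool case was moved (distance of tool_case from where it was at the start of the episode above 0.02 m).
It fails at once if the key ring was moved (distance of key_ring from where it was at the start of the episode above 0.02 m).
It also fails if it takes over 64 s, if anything falls off the work surface, if the arm or the gripper's body presses on something with over 40 N, if the wrist force passes 120 N, or if a joint passes its speed limit or range.

## Robot

A 6-joint arm with a two-finger parallel gripper is mounted at the origin on the work surface. World frame = base frame: x ahead of the robot, y to its left, z up, the work surface at z = 0. Lengths are in m, angles in degrees, forces in N, time in s.
With the tool pointing down it reaches from about 0.4 to 0.825 m from the base axis. Payload 7 kg.
Tool frame: the origin (TCP) lies on the centre line of the jaws, within the pads' length; the fingertips stand 11 mm ahead of it and the grasp point (between the pads) lies 8 mm behind it; z points along the fingers, y is the direction in which the jaws open and shut (so a half turn about z gives the same grasp; the last joint's range is limited). The gripper opens to 88 mm and grips with 3 to 60 N. Pads are 19 mm wide; open, the fingers measure 130 mm over their backs; the gripper's body (78 mm by 193 mm) begins 47 mm behind the grasp point.
Start: joints at [-59.811, 20.546, 0.682, 0, -70.136, -16.507], TCP at [0.16, -0.656, 0.207] pointing down, gripper open.
Joint ranges: [-176.03, 176.03], [-82.01, 121.73], [-58.28, 71.71], [-173.87, 95.51], [-174.79, -0.11], [-173.66, 173.66]. Speed limits (degrees/s): [136.94, 136.94, 172.46, 180, 180, 180].

## Interface

Orientations are given as [roll, pitch, yaw] about the fixed x, y, z axes, in that order (R = Rz(yaw) Ry(pitch) Rx(roll)).
In Python, from plant import ctrl, cams, order gives the robot as it stands.
- The arm moves only by the tool jog_arm, never from a script. Its argument "motion" is a list of rows, each an object with "offset": the shift along the tool's x, y, z in mm, a list of three; "roll": the turn about the tool's z in rad; "hand": the finger opening in mm, from 0 to 87.6. A call has 1 to 20 rows; each row is the pose to reach, as a shift and turn from the pose commanded when the call began, along the tool's axes at that moment; what a row does not reach only later rows make up. A row lasts 1/12 s, in which the tool goes at most 41.7 mm and 7.16 degrees, less where a joint would pass 70% of its speed; a pose out of reach is approached as far as the arm can. A call with a gripper value outside its range is refused whole. The fingers move at their own pace and stop on an object; the grip force is fixed at half the most. Time passes only in rows, so rows that repeat a pose let the fingers close. It gives the time, the measured TCP pose, the force and the opening at its end, in the units of the state.
- ctrl.get_obs(): the state, without advancing time (a new reading comes with each control period).
- cams.snapshot(name): name is "scene" or "top" or "wrist"; returns a dict with "img" (420x560x3 uint8, red, green, blue), "K" (3x3 intrinsics, pixels), "cam_to_world" (4x4, takes a point from camera to world coordinates); the wrist camera has in their place "T_tool_cam" (4x4, takes a point from camera to tool coordinates, whose origin is the TCP and whose axes are the flange's). Camera axes: x right, y down, z forward; pixel columns grow to the right and rows downward; lengths in m; the calibration is good to about 2 mm. The wrist camera is an equidistant fisheye: a pixel r from the principal point sees the ray r / f radians off the axis. A picture is of the moment at which its call begins: read the wrist's pose just before it. There is no depth.
- order.close_job(): hands the job in, once; it reports no verdict.
The state is a dict: "clock": time; "joint_pos": joint angles; "qvel": joint speeds; "tau": joint torques, N m; "tool_pos": TCP position; "orientation": TCP orientation; "force": force on the tool from outside, world axes, zero at the start; "moment": the same for the moment, N m; "opening": finger opening in m.
Only numpy, scipy, OpenCV 4.12 (cv2) and the standard library are available. Lean on these libraries where they do the work, as an engineer would, in place of code of your own. Each camera call takes 0.05 s, during which the arm holds its last target. There are 200 camera calls.

## Working session

There is one attempt and no reset: what is moved stays moved. The work goes in short steps, Python scripts to look and compute and a tool call to move; the robot and the scene stay as the last step left them, time stands still between calls to the robot, and variables do not carry over. Pictures are saved under pics/ and viewed, about 8 in all and at most 12, crops included, and the job is handed in when it is done.

Besides the shell and the picture viewer there is one more tool, called after "Emit:" in YAML: its name, and indented under it one key for each argument. jog_arm: Moves the arm, as the interface text tells. Its arguments: {"type":"object","properties":{"motion":{"type":"array"}},"required":["motion"]}

```bash
mkdir -p pics; ls; python3 - <<'E'
from plant import ctrl,cams
import cv2,numpy as np
print(ctrl.get_obs())
for n in("scene","top"):
    s=cams.snapshot(n); cv2.imwrite(f"pics/{n}0.png",s["img"][:,:,::-1]); np.savez(f"pics/{n}0.npz",**s)
    print(n,s["K"].tolist(),np.round(s["cam_to_world"],4).tolist())
E
```

```text
pics
{'clock': 0.0, 'joint_pos': array([-5.98122182e+01,  2.05905940e+01,  6.34632187e-01, -1.94347083e-02,
       -7.01345447e+01, -1.65053537e+01]), 'qvel': array([-0.00675282,  0.06981389, -0.0355845 ,  0.05465077, -0.02894794,
       -0.08789483]), 'tau': array([-4.64042841e-04, -5.82710266e+01,  2.93048608e+01,  6.99710190e+00,
        6.69584144e-03, -9.17395141e-05]), 'tool_pos': array([ 0.15949905, -0.65536562,  0.20584087]), 'orientation': array([ 1.79908032e+02, -8.19862898e-03, -1.66324184e+02]), 'force': array([ 0.24661482, -0.70365226, -0.70651013]), 'moment': array([ 0.00050508, -0.0399097 ,  0.00673285]), 'opening': 0.08745002194742502}
scene [[399.20060432849596, 0.0, 277.4270786539939], [0.0, 399.20060432849596, 209.06789236948632], [0.0, 0.0, 1.0]] [[-0.3228, 0.7198, -0.6146, 1.1246], [0.9465, 0.2459, -0.2092, 0.1288], [0.0005, -0.6492, -0.7606, 0.7431], [0.0, 0.0, 0.0, 1.0]]
top [[458.02784910558563, 0.0, 282.7415418643556], [0.0, 458.02784910558563, 216.17846263324773], [0.0, 0.0, 1.0]] [[-0.0078, -0.9885, 0.1512, 0.4049], [-0.9997, 0.0045, -0.0221, -0.0507], [0.0211, -0.1513, -0.9883, 1.0778], [0.0, 0.0, 0.0, 1.0]]
```

View pics/top0.png

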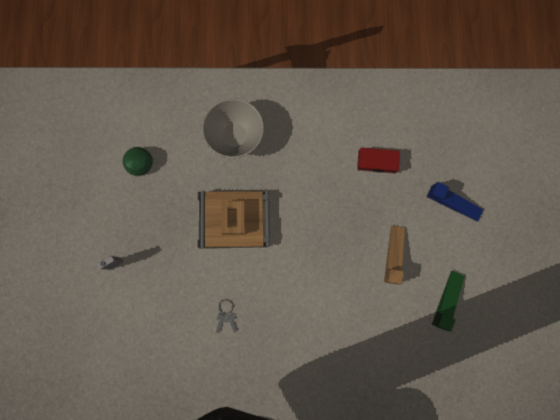

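View pics/scene0.png

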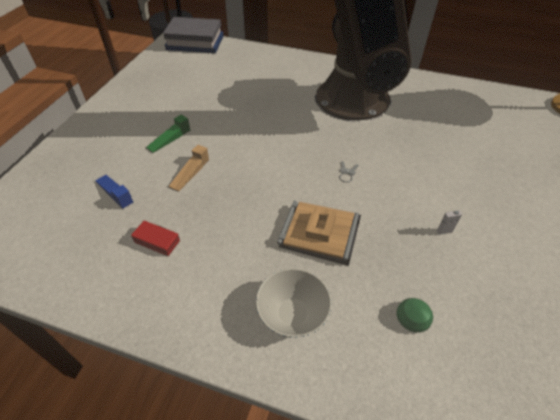

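The top view shows the stand at (233,219) with bars at columns 202 and 268, and the torch at (109,262). There are three wedge shapes: blue (455,201), pale wood (396,254) and green (449,300). The wooden one fits the description, with its grip block at the bottom near (396,275) and its thin end at (397,228). I'll confirm the wedge and the stand's front in one enlarged crop.

```bash
python3 - <<'E'
import cv2,numpy as np
a=cv2.imread("pics/top0.png");s=cv2.imread("pics/scene0.png")
r=lambda im,x,y,w,h:cv2.resize(im[y:y+h,x:x+w],(400,300),interpolation=cv2.INTER_CUBIC)
o=np.vstack([np.hstack([r(a,185,180,100,75),r(a,350,215,100,75)]),np.hstack([r(s,270,190,100,75),r(a,85,230,60,45)])])
cv2.imwrite("pics/crop1.png",np.clip(o*1.4,0,255).astype(np.uint8))
E
```

```text
(no output)
```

View pics/crop1.png

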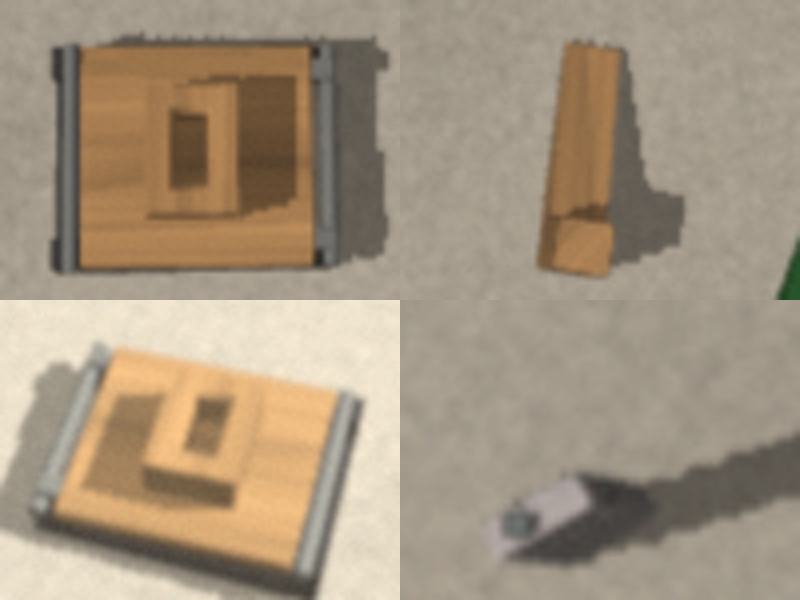

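The crop confirms the plain-wood wedge: thin end up in the image (+x), block at the bottom. Which bar is the front isn't certain yet, so I'll compute positions and view it with the wrist camera.

```bash
cat > h.py <<'E'
import numpy as np,cv2
from scipy.spatial.transform import Rotation as Rn
def ray(s,u,v,z):   # pinhole pixel -> world point on plane z
    T=s["cam_to_world"];d=T[:3,:3]@np.linalg.solve(s["K"],[u,v,1.]);o=T[:3,3];return o+d*(z-o[2])/d[2]
def pose(o):
    T=np.eye(4);T[:3,:3]=Rn.from_euler("xyz",o["orientation"],degrees=True).as_matrix();T[:3,3]=o["tool_pos"];return T
def wray(s,T,u,v,z): # fisheye
    K=s["K"];a=np.array([(u-K[0,2])/K[0,0],(v-K[1,2])/K[1,1]]);r=np.hypot(*a)+1e-12
    d=np.array([*(a/r*np.sin(r)),np.cos(r)]);C=T@s["T_tool_cam"];d=C[:3,:3]@d;o=C[:3,3];return o+d*(z-o[2])/d[2]
def wproj(s,T,P):
    C=np.linalg.inv(T@s["T_tool_cam"]);p=C[:3,:3]@np.asarray(P,float)+C[:3,3];r=np.hypot(*p[:2])+1e-12
    th=np.arctan2(r,p[2]);K=s["K"];return np.array([K[0,0]*th*p[0]/r+K[0,2],K[1,1]*th*p[1]/r+K[1,2]])
def go(o,xyz,yaw=None): # offset mm, roll rad to world target (commanded assumed = measured)
    T=pose(o);d=T[:3,:3].T@(np.array(xyz)-T[:3,3])*1000
    y=o["orientation"][2];r=0 if yaw is None else -np.radians((yaw-y+90)%180-90)
    print("offset",d.round(1),"roll",round(r,4))
def wsnap(name):
    from plant import ctrl,cams
    o=ctrl.get_obs();s=cams.snapshot("wrist");cv2.imwrite(f"pics/{name}.png",s["img"][:,:,::-1])
    np.savez(f"pics/{name}.npz",T=pose(o),**s);print(o["clock"],o["tool_pos"].round(4),o["orientation"].round(2));return o,s
E
python3 - <<'E'
from h import *
s=np.load("pics/top0.npz")
f=lambda n,u,v,z:print(n,ray(s,u,v,z).round(4))
f("barL",202,219,.02);f("barR",266.3,219,.02);f("barL top",202,191.5,.02);f("barL bot",202,247.5,.02);f("barR top",266,191.5,.02)
f("slot mouth ctr",232,217.3,.05)
f("wedge block top",396+0,215+61.5-0,.045);f("toe",350+148.5,215+11.5,.005) if 0 else f("toe",350+594/4-100,215+44/4,.005)
f("wedge block top2",350+(583-400)/4,215+245/4,.045)
f("torch top",85+(540-400)/20*3,230+(516-300)/20*3,.068)
f("torch top",85+(540-400)*.15,230+(516-300)*.15,.068)
f("torch end a",85+(495-400)*.15,230+(540-300)*.15,.068);f("end b",85+(588-400)*.15,230+(492-300)*.15,.068)
f("case",379,160,.03);f("bowl",234,128,.03);f("keys",227,316,0);f("dome",138,161,.02)
w=__import__("plant").cams.snapshot("wrist");print(w["K"].tolist(),w["T_tool_cam"].round(3).tolist())
E
```

```text
barL [0.5609 0.1136 0.02  ]
barR [ 0.5602 -0.0359  0.02  ]
barL top [0.6262 0.1148 0.02  ]
barL bot [0.4945 0.1124 0.02  ]
barR top [ 0.6257 -0.0353  0.02  ]
slot mouth ctr [0.5601 0.0413 0.05  ]
wedge block top [ 0.4245 -0.3273  0.045 ]
toe [ 0.5442 -0.3494  0.005 ]
wedge block top2 [ 0.4251 -0.3268  0.045 ]
torch top [0.4592 0.3128 0.068 ]
torch top [0.4592 0.3128 0.068 ]
torch end a [0.4515 0.327  0.068 ]
end b [0.4669 0.2976 0.068 ]
case [ 0.6988 -0.3033  0.03  ]
bowl [0.778  0.0403 0.03  ]
keys [0.3382 0.0552 0.    ]
dome [0.7003 0.267  0.02  ]
[[325.19226210127806, 0.0, 279.50330660509707], [0.0, 325.19226210127806, 213.18052137938724], [0.0, 0.0, 1.0]] [[0.001, -0.96, -0.28, 0.076], [1.0, 0.001, 0.0, -0.0], [-0.0, -0.28, 0.96, -0.177], [0.0, 0.0, 0.0, 1.0]]
```

```bash
sed -i 's/(yaw-y+90)%180-90/(yaw-y+180)%360-180/' h.py; python3 - <<'E'
from h import *
from plant import ctrl
o=ctrl.get_obs()
go(o,[.50,-.15,.26],-120)
E
```

```text
offset [-450.3  410.7  -53.5] roll -0.8085
```

Emit:
jog_arm:
  motion:
    - {"offset":[-225,205,-40],"roll":-0.4,"hand":87}
    - {"offset":[-225,205,-40],"roll":-0.4,"hand":87}
    - {"offset":[-225,205,-40],"roll":-0.4,"hand":87}
    - {"offset":[-225,205,-40],"roll":-0.4,"hand":87}
    - {"offset":[-225,205,-40],"roll":-0.4,"hand":87}
    - {"offset":[-225,205,-40],"roll":-0.4,"hand":87}
    - {"offset":[-450,410,-53],"roll":-0.8,"hand":87}
    - {"offset":[-450,410,-53],"roll":-0.8,"hand":87}
    - {"offset":[-450,410,-53],"roll":-0.8,"hand":87}
    - {"offset":[-450,410,-53],"roll":-0.8,"hand":87}
    - {"offset":[-450,410,-53],"roll":-0.8,"hand":87}
    - {"offset":[-450,410,-53],"roll":-0.8,"hand":87}
    - {"offset":[-450,410,-53],"roll":-0.8,"hand":87}
    - {"offset":[-450,410,-53],"roll":-0.8,"hand":87}
    - {"offset":[-450,410,-53],"roll":-0.8,"hand":87}
    - {"offset":[-450,410,-53],"roll":-0.8,"hand":87}
    - {"offset":[-450,410,-53],"roll":-0.8,"hand":87}
    - {"offset":[-450,410,-53],"roll":-0.8,"hand":87}

```text
clock: 1.65
tool_pos: [0.4995, -0.1509, 0.2594]
orientation: [180.0, -0.0, -120.4]
force: [0.6, -0.1, 0.3]
opening: 0.0869
```

```bash
python3 - <<'E'
from h import *
o,s=wsnap("w1"); im=cv2.resize(s["img"][:,:,::-1],None,fx=1.4,fy=1.4);cv2.imwrite("pics/w1b.png",np.clip(im*1.3,0,255).astype(np.uint8))
print(o["joint_pos"].round(1),o["force"].round(1)); go(o,[.459,.312,.26],-62)
E
```

```text
1.65 [ 0.4995 -0.1509  0.2594] [ 1.7996e+02 -2.0000e-02 -1.2044e+02]
[  4.7   4.2 -13.6  -0.  -72.3 -35.2] [ 0.6 -0.1  0.3]
offset [-378.6  269.5   -0.5] roll -1.02
```

View pics/w1b.png

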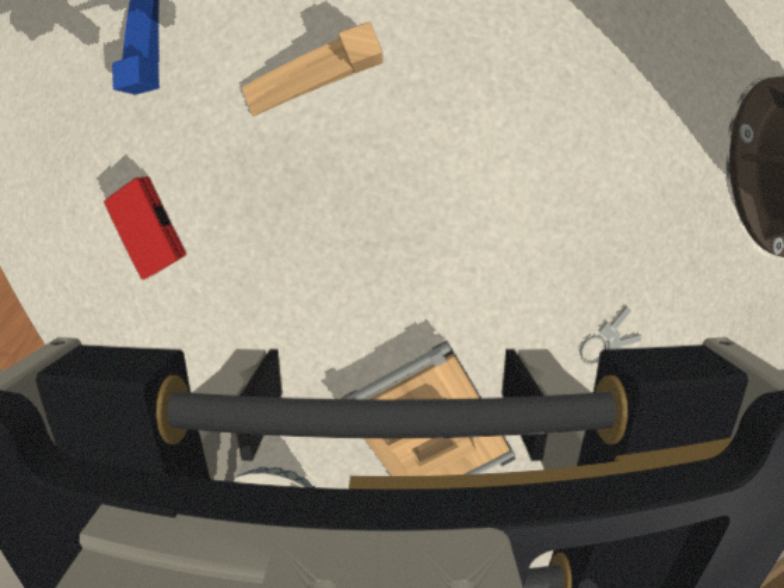

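The wrist view shows the bamboo wedge with its block at (362,45) and toe at (247,100). The stand sits partly behind the gripper, with one bar at (400,370). Next I'll hover over the torch.

Emit:
jog_arm:
  motion:
    - {"offset":[-190,135,0],"roll":-0.5,"hand":87}
    - {"offset":[-190,135,0],"roll":-0.5,"hand":87}
    - {"offset":[-190,135,0],"roll":-0.5,"hand":87}
    - {"offset":[-190,135,0],"roll":-0.5,"hand":87}
    - {"offset":[-190,135,0],"roll":-0.5,"hand":87}
    - {"offset":[-379,270,40],"roll":-1.02,"hand":87}
    - {"offset":[-379,270,40],"roll":-1.02,"hand":87}
    - {"offset":[-379,270,40],"roll":-1.02,"hand":87}
    - {"offset":[-379,270,40],"roll":-1.02,"hand":87}
    - {"offset":[-379,270,40],"roll":-1.02,"hand":87}
    - {"offset":[-379,270,40],"roll":-1.02,"hand":87}
    - {"offset":[-379,270,40],"roll":-1.02,"hand":87}
    - {"offset":[-379,270,40],"roll":-1.02,"hand":87}
    - {"offset":[-379,270,40],"roll":-1.02,"hand":87}
    - {"offset":[-379,270,40],"roll":-1.02,"hand":87}

```text
clock: 2.95
tool_pos: [0.4598, 0.3112, 0.2199]
orientation: [180.0, -0.0, -62.1]
force: [0.3, -0.4, 0.4]
opening: 0.0871
```

```bash
python3 - <<'E'
from h import *
o,s=wsnap("w2"); T=pose(o)
p=wproj(s,T,[.459,.312,.068]);print(p)
x,y=int(p[0]),int(p[1]);x0,y0=max(0,x-100),max(0,y-75);print(x0,y0)
cv2.imwrite("pics/w2b.png",cv2.resize(s["img"][y0:y0+150,x0:x0+200,::-1],(800,600),interpolation=cv2.INTER_CUBIC))
E
```

```text
2.95 [0.4598 0.3112 0.2199] [ 1.800e+02 -1.000e-02 -6.212e+01]
[278.94984235 195.36060892]
178 120
```

View pics/w2b.png

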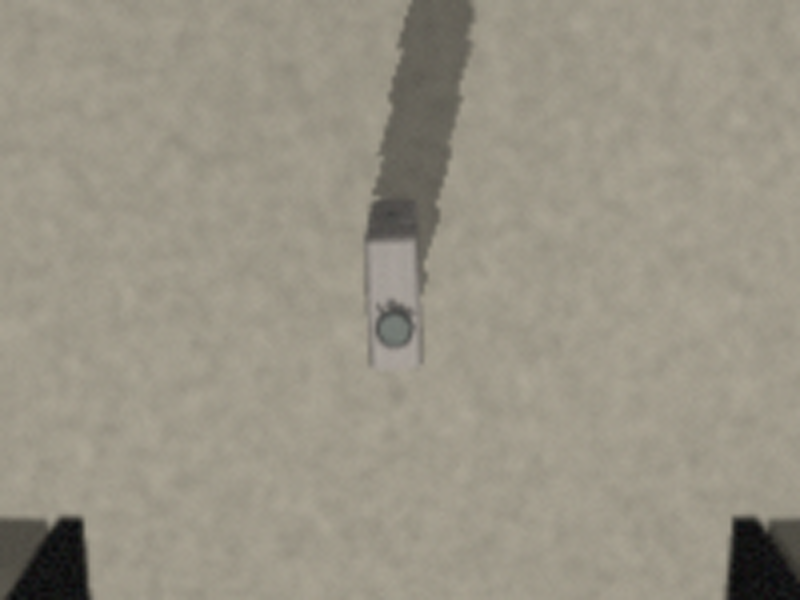

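The torch's top face spans (367–422, 240–367) in the crop and lies almost along the tool's x axis.

```bash
python3 - <<'E'
from h import *
from plant import ctrl
o=ctrl.get_obs(); s=np.load("pics/w2.npz");T=s["T"]
P=[wray(s,T,178+(a+.5)/4-.5,120+(b+.5)/4-.5,.068) for a,b in((367,240),(417,240),(370,367),(422,367))]
m=np.mean(P,0);e=(P[0]+P[1]-P[2]-P[3])/2;w=np.linalg.norm(P[1]-P[0]);print(m,np.linalg.norm(e),w,np.degrees(np.arctan2(e[1],e[0])))
go(o,[*m[:2],.049],np.degrees(np.arctan2(e[1],e[0])))
E
```

```text
[0.4614305  0.31367209 0.068     ] 0.03392019515840368 0.012830350392050688 -60.469247634513664
offset [ -1.6  -2.6 171.1] roll -0.0291
```

Emit:
jog_arm:
  motion:
    - {"offset":[-1.6,-2.6,40],"roll":-0.03,"hand":60}
    - {"offset":[-1.6,-2.6,80],"roll":-0.03,"hand":60}
    - {"offset":[-1.6,-2.6,115],"roll":-0.03,"hand":60}
    - {"offset":[-1.6,-2.6,145],"roll":-0.03,"hand":60}
    - {"offset":[-1.6,-2.6,165],"roll":-0.03,"hand":60}
    - {"offset":[-1.6,-2.6,171],"roll":-0.03,"hand":60}
    - {"offset":[-1.6,-2.6,171],"roll":-0.03,"hand":60}
    - {"offset":[-1.6,-2.6,171],"roll":-0.03,"hand":30}
    - {"offset":[-1.6,-2.6,171],"roll":-0.03,"hand":20}
    - {"offset":[-1.6,-2.6,171],"roll":-0.03,"hand":5}
    - {"offset":[-1.6,-2.6,171],"roll":-0.03,"hand":5}
    - {"offset":[-1.6,-2.6,171],"roll":-0.03,"hand":5}
    - {"offset":[-1.6,-2.6,171],"roll":-0.03,"hand":5}
    - {"offset":[-1.6,-2.6,171],"roll":-0.03,"hand":5}
    - {"offset":[-1.6,-2.6,171],"roll":-0.03,"hand":5}

```text
clock: 4.25
tool_pos: [0.461, 0.3152, 0.0489]
orientation: [-180.0, 0.0, -60.3]
force: [0.3, -0.1, -0.5]
opening: 0.0124
```

```bash
python3 - <<'E'
from h import *
from plant import ctrl
o=ctrl.get_obs();print(o["opening"]);go(o,[.64,.041,.20],-180)
E
```

```text
0.012400332473548225
offset [ 326.9  -19.7 -151.1] roll 2.0889
```

Emit:
jog_arm:
  motion:
    - {"offset":[0,0,-25],"roll":0,"hand":5}
    - {"offset":[0,0,-55],"roll":0,"hand":5}
    - {"offset":[0,0,-90],"roll":0,"hand":5}
    - {"offset":[20,-1,-120],"roll":0.1,"hand":5}
    - {"offset":[45,-3,-151],"roll":0.2,"hand":5}
    - {"offset":[70,-5,-151],"roll":0.32,"hand":5}
    - {"offset":[95,-6,-151],"roll":0.44,"hand":5}
    - {"offset":[120,-8,-151],"roll":0.56,"hand":5}
    - {"offset":[145,-9,-151],"roll":0.68,"hand":5}
    - {"offset":[170,-11,-151],"roll":0.8,"hand":5}
    - {"offset":[195,-12,-151],"roll":0.92,"hand":5}
    - {"offset":[220,-14,-151],"roll":1.04,"hand":5}
    - {"offset":[245,-15,-151],"roll":1.16,"hand":5}
    - {"offset":[265,-16,-151],"roll":1.28,"hand":5}
    - {"offset":[285,-17,-151],"roll":1.4,"hand":5}
    - {"offset":[300,-18,-151],"roll":1.52,"hand":5}
    - {"offset":[312,-19,-151],"roll":1.64,"hand":5}
    - {"offset":[320,-20,-151],"roll":1.76,"hand":5}
    - {"offset":[325,-20,-151],"roll":1.88,"hand":5}
    - {"offset":[327,-20,-151],"roll":1.98,"hand":5}

```text
clock: 5.92
tool_pos: [0.6405, 0.0402, 0.1993]
orientation: [-180.0, -0.0, -174.2]
force: [-0.3, 0.8, -0.4]
opening: 0.005
```

Emit:
jog_arm:
  motion:
    - {"offset":[0,0,0],"roll":0.06,"hand":5}
    - {"offset":[0,0,0],"roll":0.11,"hand":5}
    - {"offset":[0,0,0],"roll":0.11,"hand":5}
    - {"offset":[0,0,0],"roll":0.11,"hand":5}

```text
clock: 6.25
tool_pos: [0.6402, 0.041, 0.1996]
orientation: [-180.0, -0.0, -180.0]
force: [0.1, 0.1, -0.1]
opening: 0.005
```

```bash
python3 - <<'E'
from h import *
o,s=wsnap("w3"); T=pose(o);print(o["opening"],o["joint_pos"].round(1))
print(wproj(s,T,[.56,.041,.05]))
cv2.imwrite("pics/w3b.png",np.clip(cv2.resize(s["img"][:,:,::-1],None,fx=1.4,fy=1.4,interpolation=cv2.INTER_CUBIC)*1.2,0,255).astype(np.uint8))
E
```

```text
6.25 [0.6402 0.041  0.1996] [-1.7999e+02 -2.0000e-02 -1.7997e+02]
0.0050172113790701274 [  21.1   17.7   -4.4   -0.   -67.9 -111. ]
[279.88161575 117.10971117]
```

View pics/w3b.png

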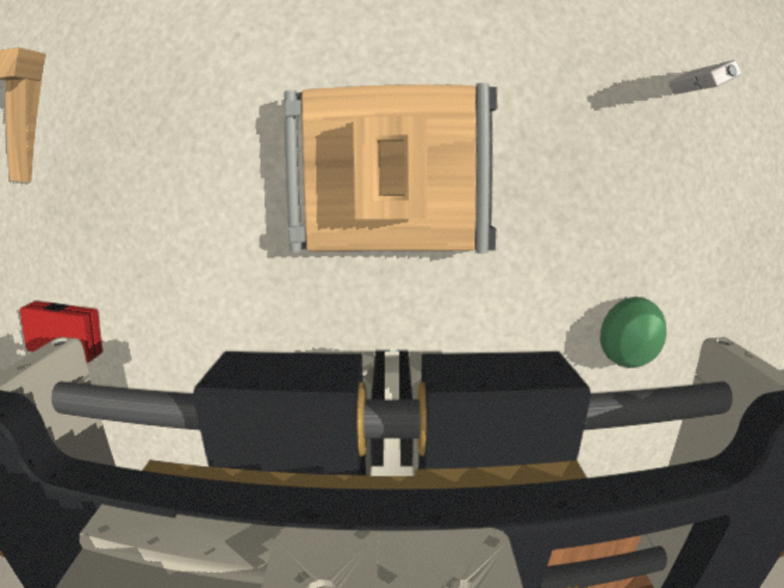

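The torch is still standing at (710,77) and the fingers are empty, so the grasp missed. The stand shows the slot mouth centred at (393,167), nearer the right (+y) bar at 483 (71 mm) than the left bar at 293 (79 mm). That makes the hinge +y and the front −y. I'll work out the torch's position now.

```bash
python3 - <<'E'
from h import *
from plant import ctrl
o=ctrl.get_obs();s=np.load("pics/w3.npz");T=s["T"]
w=lambda u,v,z:wray(s,T,(u+.5)/1.4-.5,(v+.5)/1.4-.5,z)
print("slot",w(392.5,167,.05),"barL",w(293,168,.017),"barR",w(483,167,.025),"R ends",w(484,83,.025),w(483,252,.025))
print("torch top",w(725,73,.068)); s2=np.load("pics/w2.npz")
print("tool at grasp tips check, pads px:",[wproj(s2,s2["T"],(s2["T"]@np.array([0,y,z,1]))[:3]).round(1) for y in(-.0436,.0436) for z in(-.008,.011)])
print("torch bottom from w2 (crop 393,200)->",wray(s2,s2["T"],178+393/4,120+200/4,0))
im=np.hstack([cv2.resize(s["img"][30:80,470:540,::-1],(560,400),interpolation=cv2.INTER_CUBIC)]);cv2.imwrite("pics/c4.png",im)
E
```

```text
slot [0.56204065 0.04133195 0.05      ] barL [ 0.5611247  -0.03726125  0.017     ] barR [0.5604506  0.11118008 0.025     ] R ends [0.49385071 0.11151252 0.025     ] [0.62762442 0.11333143 0.025     ]
torch top [0.46259098 0.31128405 0.068     ]
tool at grasp tips check, pads px: [array([202.8, 257.1]), array([209.3, 244.9]), array([353.7, 257.2]), array([347.4, 245. ])]
torch bottom from w2 (crop 393,200)-> [0.46956347 0.29926849 0.        ]
```

View pics/c4.png

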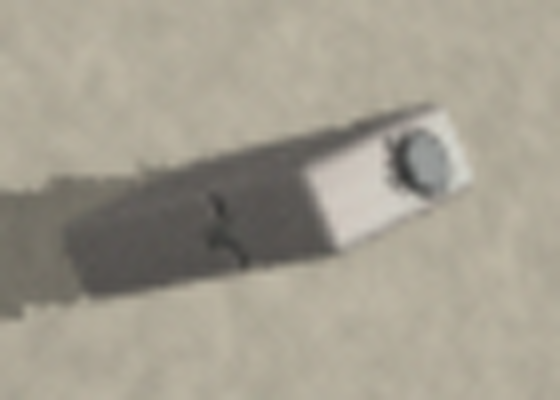

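```bash
python3 - <<'E'
from h import *
from plant import ctrl
o=ctrl.get_obs();go(o,[.462,.3127,.16],-60.5)
E
```

```text
offset [178.  271.8  39.6] roll -2.0849
```

Emit:
jog_arm:
  motion:
    - {"offset":[20,30,0],"roll":-0.12,"hand":60}
    - {"offset":[40,60,0],"roll":-0.24,"hand":60}
    - {"offset":[60,90,0],"roll":-0.36,"hand":60}
    - {"offset":[80,120,0],"roll":-0.48,"hand":60}
    - {"offset":[100,150,0],"roll":-0.6,"hand":60}
    - {"offset":[120,180,0],"roll":-0.72,"hand":60}
    - {"offset":[140,210,0],"roll":-0.84,"hand":60}
    - {"offset":[155,235,0],"roll":-0.96,"hand":60}
    - {"offset":[165,252,0],"roll":-1.08,"hand":60}
    - {"offset":[172,264,0],"roll":-1.2,"hand":60}
    - {"offset":[178,272,0],"roll":-1.32,"hand":60}
    - {"offset":[178,272,0],"roll":-1.44,"hand":60}
    - {"offset":[178,272,0],"roll":-1.56,"hand":60}
    - {"offset":[178,272,0],"roll":-1.68,"hand":60}
    - {"offset":[178,272,10],"roll":-1.8,"hand":60}
    - {"offset":[178,272,20],"roll":-1.92,"hand":60}
    - {"offset":[178,272,30],"roll":-2.04,"hand":60}
    - {"offset":[178,272,40],"roll":-2.085,"hand":60}
    - {"offset":[178,272,40],"roll":-2.085,"hand":60}
    - {"offset":[178,272,40],"roll":-2.085,"hand":60}

```text
clock: 7.97
tool_pos: [0.4624, 0.313, 0.1596]
orientation: [179.9, -0.0, -60.6]
force: [0.7, -0.3, -0.1]
opening: 0.0595
```

Emit:
jog_arm:
  motion:
    - {"offset":[0,0,30],"roll":0,"hand":60}
    - {"offset":[0,0,60],"roll":0,"hand":60}
    - {"offset":[0,0,85],"roll":0,"hand":60}
    - {"offset":[0,0,105],"roll":0,"hand":60}
    - {"offset":[0,0,115],"roll":0,"hand":60}
    - {"offset":[0,0,115],"roll":0,"hand":60}
    - {"offset":[0,0,115],"roll":0,"hand":2}
    - {"offset":[0,0,115],"roll":0,"hand":2}
    - {"offset":[0,0,115],"roll":0,"hand":2}
    - {"offset":[0,0,115],"roll":0,"hand":2}
    - {"offset":[0,0,115],"roll":0,"hand":2}
    - {"offset":[0,0,115],"roll":0,"hand":2}
    - {"offset":[0,0,115],"roll":0,"hand":2}
    - {"offset":[0,0,115],"roll":0,"hand":2}
    - {"offset":[0,0,115],"roll":0,"hand":2}
    - {"offset":[0,0,115],"roll":0,"hand":2}
    - {"offset":[0,0,115],"roll":0,"hand":2}
    - {"offset":[0,0,115],"roll":0,"hand":2}
    - {"offset":[0,0,115],"roll":0,"hand":2}
    - {"offset":[0,0,115],"roll":0,"hand":2}

```text
clock: 9.63
tool_pos: [0.4628, 0.3133, 0.0449]
orientation: [-180.0, 0.0, -60.6]
force: [1.4, -0.5, 3.2]
opening: 0.0135
```

Emit:
jog_arm:
  motion:
    - {"offset":[0,0,-8],"roll":0,"hand":2}
    - {"offset":[0,0,-20],"roll":0,"hand":2}
    - {"offset":[0,0,-40],"roll":0,"hand":2}
    - {"offset":[0,0,-60],"roll":0,"hand":2}
    - {"offset":[0,0,-80],"roll":0,"hand":2}
    - {"offset":[0,0,-100],"roll":0,"hand":2}
    - {"offset":[0,0,-120],"roll":0,"hand":2}
    - {"offset":[0,0,-120],"roll":0,"hand":2}

```text
clock: 10.3
tool_pos: [0.4641, 0.3146, 0.1692]
orientation: [-179.7, 0.1, -60.6]
force: [0.8, 0.9, -0.9]
opening: 0.0131
```

```bash
python3 - <<'E'
from h import *
o,s=wsnap("w4"); T=pose(o);print(o["opening"],o["force"].round(2))
go(o,[.561,.0415,.165],-180)
p=wproj(s,T,T[:3,3]);x,y=int(p[0]),int(p[1]);print(p)
cv2.imwrite("pics/w4b.png",cv2.resize(s["img"][y-80:y+70,x-100:x+100,::-1],(800,600),interpolation=cv2.INTER_CUBIC))
E
```

```text
10.3 [0.4641 0.3146 0.1692] [-1.7967e+02  9.0000e-02 -6.0570e+01]
0.013131921862651972 [ 0.82  0.87 -0.94]
offset [285.4  49.8   3.5] roll 2.0845
[278.21579918 252.34024314]
```

View pics/w4b.png

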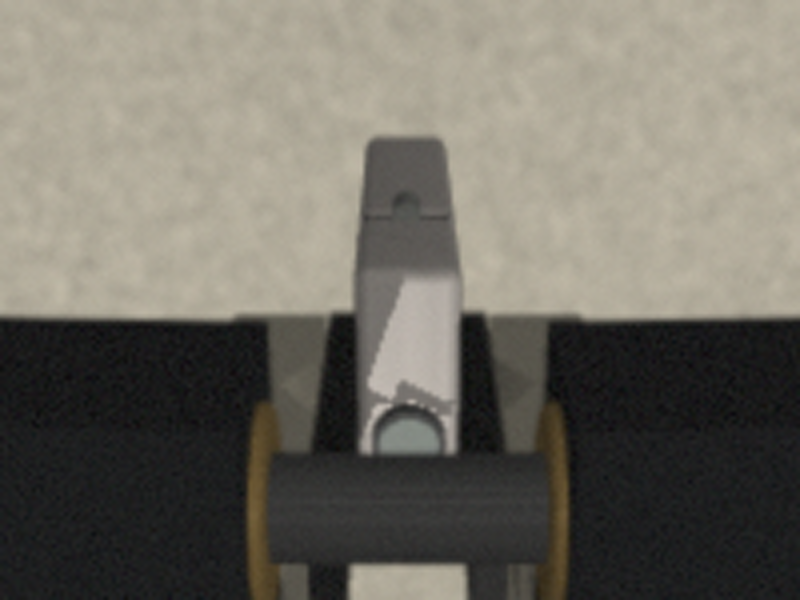

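The torch is held this time (opening 13 mm), upright between the pads, with its top front edge at row 272 and its bottom front edge at row 138. I'll check its position in the hand.

```bash
python3 - <<'E'
from h import *
from plant import ctrl
s=np.load("pics/w4.npz");T=s["T"];Ti=np.linalg.inv(T)
for (u,v,h) in((358,272,.023),(460,272,.023),(366,138,-.045),(445,138,-.045)):
    P=wray(s,T,178+(u+.5)/4-.5,172+(v+.5)/4-.5,T[2,3]+h);print((Ti@[*P,1])[:3].round(4))
o=ctrl.get_obs();print(o["clock"],o["tool_pos"],o["orientation"])
E
```

```text
[ 0.0169 -0.0055 -0.023 ]
[ 0.0169  0.0074 -0.0231]
[ 0.0161 -0.0066  0.045 ]
[0.0161 0.0074 0.0449]
10.35 [0.4633126  0.31407089 0.16715442] [-1.79789471e+02  8.59218118e-02 -6.06006768e+01]
```

```bash
python3 - <<'E'
from h import *
from plant import ctrl
go(ctrl.get_obs(),[.5595,.0412,.13],-179)
E
```

```text
offset [285.   50.3  36.5] roll 2.0665
```

Emit:
jog_arm:
  motion:
    - {"offset":[15,3,0],"roll":0.06,"hand":2}
    - {"offset":[35,6,0],"roll":0.16,"hand":2}
    - {"offset":[55,10,0],"roll":0.28,"hand":2}
    - {"offset":[75,13,0],"roll":0.4,"hand":2}
    - {"offset":[95,17,0],"roll":0.52,"hand":2}
    - {"offset":[115,20,0],"roll":0.64,"hand":2}
    - {"offset":[135,24,0],"roll":0.76,"hand":2}
    - {"offset":[155,27,0],"roll":0.88,"hand":2}
    - {"offset":[175,31,0],"roll":1.0,"hand":2}
    - {"offset":[195,34,0],"roll":1.12,"hand":2}
    - {"offset":[215,38,0],"roll":1.24,"hand":2}
    - {"offset":[230,41,0],"roll":1.36,"hand":2}
    - {"offset":[245,43,0],"roll":1.48,"hand":2}
    - {"offset":[257,45,0],"roll":1.6,"hand":2}
    - {"offset":[267,47,0],"roll":1.72,"hand":2}
    - {"offset":[275,49,0],"roll":1.84,"hand":2}
    - {"offset":[281,50,0],"roll":1.94,"hand":2}
    - {"offset":[285,50,0],"roll":2.02,"hand":2}
    - {"offset":[285,50,5],"roll":2.066,"hand":2}
    - {"offset":[285,50,10],"roll":2.066,"hand":2}

```text
clock: 12.02
tool_pos: [0.5583, 0.04, 0.1537]
orientation: [-180.0, -0.1, -179.1]
force: [-0.5, -0.8, -1.6]
opening: 0.0131
```

Emit:
jog_arm:
  motion:
    - {"offset":[0,0,10],"roll":0,"hand":2}
    - {"offset":[0,0,20],"roll":0,"hand":2}
    - {"offset":[0,0,26],"roll":0,"hand":2}
    - {"offset":[0,0,26],"roll":0,"hand":2}
    - {"offset":[0,0,26],"roll":0,"hand":2}

```text
clock: 12.43
tool_pos: [0.5586, 0.0403, 0.1281]
orientation: [-180.0, -0.1, -178.9]
force: [-0.2, -0.3, -0.9]
opening: 0.0129
```

```bash
python3 - <<'E'
from h import *
o,s=wsnap("w5"); T=pose(o);print(o["opening"],o["force"].round(2))
go(o,[.5595,.0412,.07],-179)
p=wproj(s,T,T[:3,3]);x,y=int(p[0]),int(p[1]);print(p)
cv2.imwrite("pics/w5b.png",cv2.resize(s["img"][y-130:y+20,x-100:x+100,::-1],(800,600),interpolation=cv2.INTER_CUBIC))
E
```

```text
12.4333 [0.5586 0.0403 0.1281] [-1.7996e+02 -8.0000e-02 -1.7894e+02]
0.012922548136178035 [-0.2  -0.35 -0.91]
offset [-1.   0.9 58.1] roll 0.0011
[279.90125218 253.46597941]
```

View pics/w5b.png

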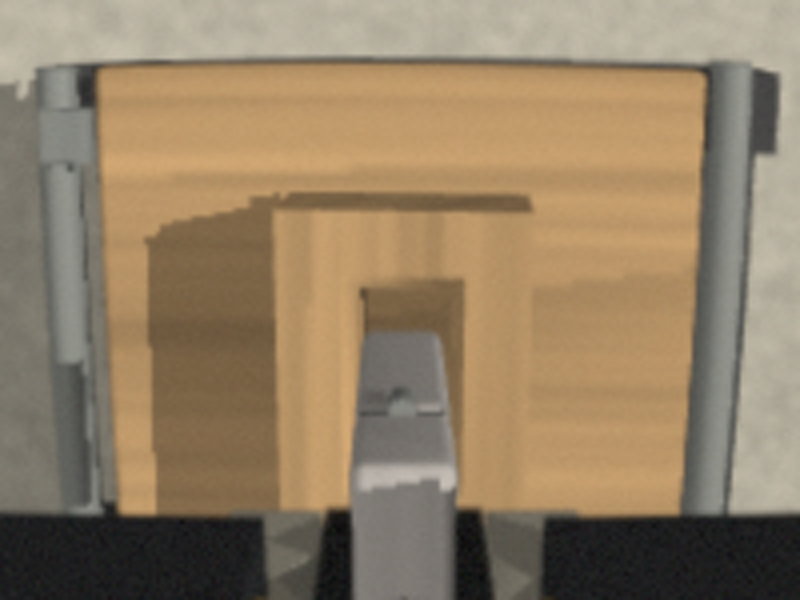

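The left (front) bar is joined to the board by a strap at (65,135), while the right bar sits on the dark base post at (765,110). That confirms the front is −y. I'll compute the slot alignment from the block's top edges (columns 273–535, far edge row 210) and the mouth (362–464, row 280).

```bash
python3 - <<'E'
from h import *
s=np.load("pics/w5.npz");T=s["T"];Ti=np.linalg.inv(T)
for n,u,v,z in(("blkL",273,212,.049),("blkR",533,212,.0517),("mouthL",361,284,.05),("mouthR",464,284,.05),("torch TL",362,335,.083),("torch TR",437,335,.083),("bar",64,220,.022)):
    P=wray(s,T,179+(u+.5)/4-.5,123+(v+.5)/4-.5,z);print(n,P.round(4),(Ti@[*P,1])[:3].round(4))
E
```

```text
blkL [0.526  0.0133 0.049 ] [ 0.033  -0.0263  0.0791]
blkR [0.5245 0.0649 0.0517] [0.0335 0.0253 0.0764]
mouthL [0.5402 0.0311 0.05  ] [ 0.0184 -0.0088  0.0781]
mouthR [0.5398 0.0518 0.05  ] [0.0184 0.0119 0.0781]
torch TL [0.542  0.0324 0.083 ] [ 0.0166 -0.0076  0.0451]
torch TR [0.5417 0.0456 0.083 ] [0.0167 0.0057 0.0451]
bar [ 0.5327 -0.0371  0.022 ] [ 0.0272 -0.0768  0.1062]
```

Emit:
jog_arm:
  motion:
    - {"offset":[-2.4,1.3,5],"roll":0,"hand":2}
    - {"offset":[-2.4,1.3,14],"roll":0,"hand":2}
    - {"offset":[-2.4,1.3,22],"roll":0,"hand":2}
    - {"offset":[-2.4,1.3,28],"roll":0,"hand":2}
    - {"offset":[-2.4,1.3,33],"roll":0,"hand":2}
    - {"offset":[-2.4,1.3,37],"roll":0,"hand":2}
    - {"offset":[-2.4,1.3,41],"roll":0,"hand":2}
    - {"offset":[-2.4,1.3,41],"roll":0,"hand":2}

```text
clock: 13.15
tool_pos: [0.5608, 0.0416, 0.0868]
orientation: [-180.0, -0.1, -179.0]
force: [0.1, -0.4, -0.9]
opening: 0.0131
```

Emit:
jog_arm:
  motion:
    - {"offset":[0,0,4],"roll":0,"hand":2}
    - {"offset":[0,0,8],"roll":0,"hand":2}
    - {"offset":[0,0,12],"roll":0,"hand":2}
    - {"offset":[0,0,12],"roll":0,"hand":2}

```text
clock: 13.48
tool_pos: [0.5608, 0.0416, 0.0749]
orientation: [-180.0, -0.1, -179.0]
force: [0.2, 0.2, -0.7]
opening: 0.0127
```

Emit:
jog_arm:
  motion:
    - {"offset":[0,0,2],"roll":0,"hand":2}
    - {"offset":[0,0,3],"roll":0,"hand":2}
    - {"offset":[0,0,3],"roll":0,"hand":2}
    - {"offset":[0,0,3],"roll":0,"hand":20}
    - {"offset":[0,0,3],"roll":0,"hand":50}
    - {"offset":[0,0,3],"roll":0,"hand":50}
    - {"offset":[0,0,3],"roll":0,"hand":50}
    - {"offset":[0,0,3],"roll":0,"hand":50}
    - {"offset":[0,0,3],"roll":0,"hand":50}
    - {"offset":[0,0,3],"roll":0,"hand":50}
    - {"offset":[0,0,-10],"roll":0,"hand":50}
    - {"offset":[0,0,-35],"roll":0,"hand":50}
    - {"offset":[0,0,-70],"roll":0,"hand":50}
    - {"offset":[0,0,-105],"roll":0,"hand":50}
    - {"offset":[0,0,-135],"roll":0,"hand":50}
    - {"offset":[0,0,-135],"roll":0,"hand":50}

```text
clock: 14.82
tool_pos: [0.5647, 0.0422, 0.2178]
orientation: [179.9, 0.6, -178.9]
force: [0.5, 0.6, -0.1]
opening: 0.05
```

```bash
python3 - <<'E'
from h import *
o,s=wsnap("w6"); T=pose(o);print(o["opening"],o["force"].round(2))
go(o,[.427,-.328,.15],-190.6)
a=s["img"][60:260,180:380,::-1]
from plant import cams
c=cams.snapshot("scene");np.savez("pics/scene6.npz",**c);b=c["img"][170:270,270:370,::-1]
r=lambda i:cv2.resize(i,(400,400),interpolation=cv2.INTER_CUBIC)
cv2.imwrite("pics/w6b.png",np.hstack([r(a),r(b)]))
E
```

```text
14.8167 [0.5647 0.0422 0.2178] [ 179.89    0.58 -178.93]
0.04999200499484272 [ 0.53  0.59 -0.09]
offset [ 145.3 -367.7   65.6] roll 0.2037
```

View pics/w6b.png

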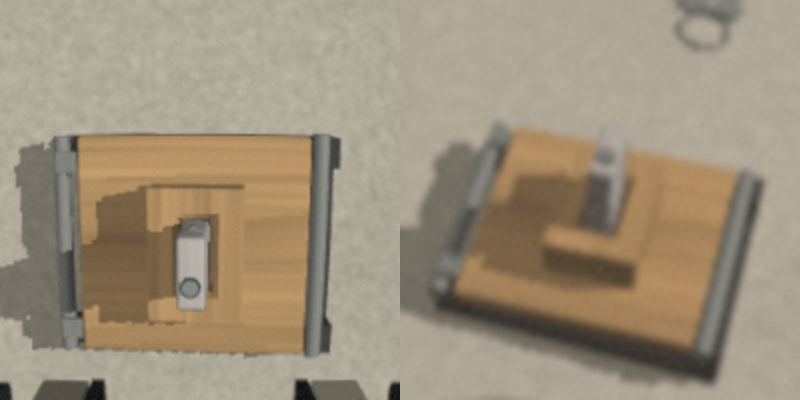

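The torch stands in the slot, centred at (193,265) in the left half. Next I'll measure the wedge from w1 and combine it with the top view.

```bash
python3 - <<'E'
from h import *
from plant import ctrl
s=np.load("pics/w1.npz");T=s["T"]
w=lambda u,v,z:wray(s,T,(u+.5)/1.4-.5,(v+.5)/1.4-.5,z)
b=w(360,44,.045);t=w(248,100,.005);d=t-b;print(b,t,np.hypot(*d[:2]),np.degrees(np.arctan2(d[1],d[0])))
o=ctrl.get_obs();print(o["tool_pos"],o["orientation"])
go(o,[.425,-.328,.17],-190.6)
E
```

```text
[ 0.42715785 -0.32562452  0.045     ] [ 0.54211359 -0.34865188  0.005     ] 0.11723941720492131 -11.327285408652827
[0.56192454 0.0420097  0.21221062] [ 1.79918724e+02  1.70660918e-01 -1.78984035e+02]
offset [ 143.6 -367.6   41.3] roll 0.2027
```

Emit:
jog_arm:
  motion:
    - {"offset":[10,-25,0],"roll":0.02,"hand":70}
    - {"offset":[25,-60,0],"roll":0.06,"hand":70}
    - {"offset":[40,-100,0],"roll":0.1,"hand":70}
    - {"offset":[55,-140,0],"roll":0.15,"hand":70}
    - {"offset":[71,-180,5],"roll":0.2,"hand":70}
    - {"offset":[87,-220,10],"roll":0.2,"hand":70}
    - {"offset":[101,-255,20],"roll":0.2,"hand":70}
    - {"offset":[115,-290,30],"roll":0.21,"hand":70}
    - {"offset":[126,-320,41],"roll":0.21,"hand":70}
    - {"offset":[136,-345,41],"roll":0.21,"hand":70}
    - {"offset":[141,-360,41],"roll":0.21,"hand":70}
    - {"offset":[143,-367,41],"roll":0.21,"hand":70}
    - {"offset":[143,-367,41],"roll":0.21,"hand":70}
    - {"offset":[143,-367,41],"roll":0.21,"hand":70}
    - {"offset":[143,-367,41],"roll":0.21,"hand":70}

```text
clock: 16.17
tool_pos: [0.4249, -0.327, 0.1693]
orientation: [180.0, -0.0, 169.0]
force: [-0.9, 0.2, 0.3]
opening: 0.0698
```

```bash
python3 - <<'E'
from h import *
o,s=wsnap("w7"); T=pose(o);print(o["joint_pos"].round(1))
p=wproj(s,T,[.426,-.3265,.045]).astype(int);x0,y0=p[0]-130,p[1]-75;print(x0,y0)
cv2.imwrite("pics/w7b.png",cv2.resize(s["img"][y0:y0+180,x0:x0+240,::-1],(800,600),interpolation=cv2.INTER_CUBIC))
E
```

```text
16.1667 [ 0.4249 -0.327   0.1693] [ 1.7998e+02 -4.0000e-02  1.6901e+02]
[-16.6   9.2 -19.9  -0.  -60.9 -84.3]
150 127
```

View pics/w7b.png

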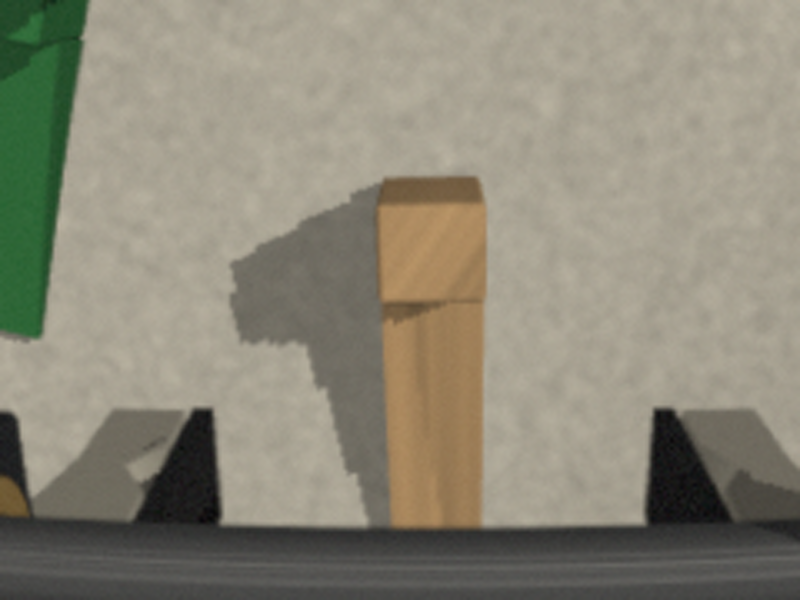

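The wedge's block top is at (378–486, 204–301), square to the jaws.

```bash
python3 - <<'E'
from h import *
s=np.load("pics/w7.npz");T=s["T"];Ti=np.linalg.inv(T);k=.3
for u,v,z in((378,204,.045),(486,204,.045),(380,301,.045),(485,301,.045),(432,252,.045),(390,520,.015),(481,520,.015)):
    P=wray(s,T,150+(u+.5)*k-.5,127+(v+.5)*k-.5,z);print(P.round(4),(Ti@[*P,1])[:3].round(4))
E
```

```text
[ 0.4087 -0.3401  0.045 ] [ 0.0134 -0.016   0.1243]
[ 0.4145 -0.31    0.045 ] [0.0134 0.0147 0.1243]
[ 0.4369 -0.3453  0.045 ] [-0.0154 -0.0157  0.1243]
[ 0.4427 -0.3154  0.045 ] [-0.0153  0.0148  0.1243]
[ 0.4254 -0.3277  0.045 ] [-0.0007 -0.0006  0.1243]
[ 0.5236 -0.3615  0.015 ] [-0.1035 -0.0151  0.1542]
[ 0.5296 -0.3307  0.015 ] [-0.1035  0.0163  0.1542]
```

Emit:
jog_arm:
  motion:
    - {"offset":[-1,-0.5,30],"roll":0,"hand":70}
    - {"offset":[-1,-0.5,65],"roll":0,"hand":70}
    - {"offset":[-1,-0.5,95],"roll":0,"hand":70}
    - {"offset":[-1,-0.5,120],"roll":0,"hand":70}
    - {"offset":[-1,-0.5,138],"roll":0,"hand":70}
    - {"offset":[-1,-0.5,147],"roll":0,"hand":70}
    - {"offset":[-1,-0.5,147],"roll":0,"hand":70}
    - {"offset":[-1,-0.5,147],"roll":0,"hand":20}
    - {"offset":[-1,-0.5,147],"roll":0,"hand":20}
    - {"offset":[-1,-0.5,147],"roll":0,"hand":20}
    - {"offset":[-1,-0.5,147],"roll":0,"hand":20}
    - {"offset":[-1,-0.5,147],"roll":0,"hand":20}
    - {"offset":[-1,-0.5,147],"roll":0,"hand":20}
    - {"offset":[-1,-0.5,147],"roll":0,"hand":20}
    - {"offset":[-1,-0.5,147],"roll":0,"hand":20}
    - {"offset":[-1,-0.5,147],"roll":0,"hand":20}
    - {"offset":[-1,-0.5,147],"roll":0,"hand":20}

```text
clock: 17.63
tool_pos: [0.4259, -0.3285, 0.0231]
orientation: [-180.0, 0.0, 169.0]
force: [-0.2, 1.4, 6.4]
opening: 0.0307
```

```bash
python3 - <<'E'
from h import *
from plant import ctrl
o=ctrl.get_obs();print(o["opening"],o["force"].round(1),o["tool_pos"],o["orientation"])
go(o,[.561,-.200,.037],-90)
E
```

```text
0.030728679312995232 [-0.2  1.4  6.4] [ 0.42590741 -0.32852805  0.02308647] [-1.79994675e+02  2.08747344e-02  1.68992828e+02]
offset [-108.1  152.   -13.9] roll -1.7629
```

Emit:
jog_arm:
  motion:
    - {"offset":[0,0,-4],"roll":0,"hand":20}
    - {"offset":[0,0,-10],"roll":0,"hand":20}
    - {"offset":[-3,5,-14],"roll":-0.06,"hand":20}
    - {"offset":[-9,13,-14],"roll":-0.16,"hand":20}
    - {"offset":[-16,24,-14],"roll":-0.27,"hand":20}
    - {"offset":[-24,36,-14],"roll":-0.38,"hand":20}
    - {"offset":[-32,48,-14],"roll":-0.49,"hand":20}
    - {"offset":[-40,60,-14],"roll":-0.6,"hand":20}
    - {"offset":[-48,72,-14],"roll":-0.71,"hand":20}
    - {"offset":[-56,84,-14],"roll":-0.82,"hand":20}
    - {"offset":[-64,96,-14],"roll":-0.93,"hand":20}
    - {"offset":[-72,108,-14],"roll":-1.04,"hand":20}
    - {"offset":[-80,120,-14],"roll":-1.15,"hand":20}
    - {"offset":[-87,130,-14],"roll":-1.26,"hand":20}
    - {"offset":[-93,140,-14],"roll":-1.37,"hand":20}
    - {"offset":[-99,148,-14],"roll":-1.48,"hand":20}
    - {"offset":[-104,155,-14],"roll":-1.58,"hand":20}
    - {"offset":[-107,160,-14],"roll":-1.68,"hand":20}
    - {"offset":[-108,162,-14],"roll":-1.75,"hand":20}
    - {"offset":[-108,162,-14],"roll":-1.78,"hand":20}

```text
clock: 19.3
tool_pos: [0.563, -0.1896, 0.0369]
orientation: [180.0, -0.0, -88.8]
force: [0.7, -0.6, -1.1]
opening: 0.0307
```

Emit:
jog_arm:
  motion:
    - {"offset":[0,0,0],"roll":0,"hand":20}
    - {"offset":[0,0,4],"roll":0,"hand":20}
    - {"offset":[0,0,8],"roll":0,"hand":20}
    - {"offset":[0,0,11],"roll":0,"hand":20}
    - {"offset":[0,0,13],"roll":0,"hand":20}
    - {"offset":[0,0,13],"roll":0,"hand":20}

```text
clock: 19.8
tool_pos: [0.5624, -0.1902, 0.0234]
orientation: [180.0, -0.0, -89.1]
force: [-0.4, 0.7, -1.5]
opening: 0.0308
```

```bash
python3 - <<'E'
from h import *
from plant import cams,ctrl
o,s=wsnap("w8");T=pose(o);print(o["opening"],o["force"].round(2),o["orientation"])
c=cams.snapshot("top");np.savez("pics/top8.npz",**c);f=cams.snapshot("scene");np.savez("pics/scene8.npz",**f)
r=lambda i,w:cv2.resize(i,(w,600),interpolation=cv2.INTER_CUBIC)
b=f["img"][140:290,220:370,::-1];a=c["img"][170:270,190:340,::-1]
cv2.imwrite("pics/w8b.png",np.hstack([cv2.resize(b,(400,400),interpolation=3),np.vstack([cv2.resize(a,(400,267),interpolation=3),np.zeros((133,400,3),np.uint8)])]))
E
```

```text
19.8 [ 0.5624 -0.1902  0.0234] [179.95  -0.   -89.05]
0.030750427936543603 [-0.42  0.69 -1.54] [ 1.79951882e+02 -3.67299838e-03 -8.90521018e+01]
```

Emit:
jog_arm:
  motion:
    - {"offset":[0,0,0.7],"roll":0,"hand":20}
    - {"offset":[-5,0,0.7],"roll":0,"hand":20}
    - {"offset":[-13,0,0.7],"roll":0,"hand":20}
    - {"offset":[-22,0,0.7],"roll":0,"hand":20}
    - {"offset":[-31,0,0.7],"roll":0,"hand":20}
    - {"offset":[-40,0,0.7],"roll":0,"hand":20}
    - {"offset":[-47,0,0.7],"roll":0,"hand":20}
    - {"offset":[-53,0,0.7],"roll":0,"hand":20}
    - {"offset":[-57,0,0.7],"roll":0,"hand":20}
    - {"offset":[-60,0,0.7],"roll":0,"hand":20}
    - {"offset":[-60,0,0.7],"roll":0,"hand":20}
    - {"offset":[-60,0,0.7],"roll":0,"hand":20}

```text
clock: 20.95
tool_pos: [0.5618, -0.1296, 0.0231]
orientation: [-180.0, 0.0, -89.0]
force: [-1.0, 2.8, 3.4]
opening: 0.0306
```

Emit:
jog_arm:
  motion:
    - {"offset":[-3,0,0],"roll":0,"hand":20}
    - {"offset":[-6,0,0],"roll":0,"hand":20}
    - {"offset":[-9,0,0],"roll":0,"hand":20}
    - {"offset":[-12,0,0],"roll":0,"hand":20}
    - {"offset":[-15,0,0],"roll":0,"hand":20}
    - {"offset":[-18,0,0],"roll":0,"hand":20}
    - {"offset":[-18,0,0],"roll":0,"hand":20}

```text
clock: 21.53
tool_pos: [0.5612, -0.1125, 0.0231]
orientation: [180.0, -0.0, -89.0]
force: [-0.4, -3.6, 2.3]
opening: 0.0306
```

Emit:
jog_arm:
  motion:
    - {"offset":[-3,0,0],"roll":0,"hand":20}
    - {"offset":[-5,0,0],"roll":0,"hand":20}
    - {"offset":[-8,0,0],"roll":0,"hand":20}
    - {"offset":[-10,0,0],"roll":0,"hand":20}
    - {"offset":[-13,0,0],"roll":0,"hand":20}
    - {"offset":[-15,0,0],"roll":0,"hand":20}
    - {"offset":[-18,0,0],"roll":0,"hand":20}
    - {"offset":[-20,0,0],"roll":0,"hand":20}
    - {"offset":[-23,0,0],"roll":0,"hand":20}
    - {"offset":[-25,0,0],"roll":0,"hand":20}
    - {"offset":[-27,0,0],"roll":0,"hand":20}
    - {"offset":[-29,0,0],"roll":0,"hand":20}
    - {"offset":[-30,0,0],"roll":0,"hand":20}
    - {"offset":[-30,0,0],"roll":0,"hand":20}
    - {"offset":[-30,0,0],"roll":0,"hand":20}

```text
clock: 22.78
tool_pos: [0.5607, -0.0827, 0.0231]
orientation: [180.0, -0.0, -89.0]
force: [-0.0, -5.3, 3.4]
opening: 0.0307
```

```bash
python3 - <<'E'
from h import *
from plant import cams,ctrl
o=ctrl.get_obs();print(o["tool_pos"],o["force"].round(2),o["qvel"].round(2))
c=cams.snapshot("top");np.savez("pics/top9.npz",**c);f=cams.snapshot("scene");np.savez("pics/scene9.npz",**f)
b=f["img"][160:280,230:390,::-1];b0=np.load("pics/scene8.npz")["img"][160:280,230:390,::-1];a=c["img"][170:290,170:330,::-1]
r=lambda i:cv2.resize(i,(400,300),interpolation=cv2.INTER_CUBIC)
cv2.imwrite("pics/w9b.png",np.vstack([np.hstack([r(b0),r(b)]),np.hstack([r(np.load("pics/top8.npz")["img"][170:290,170:330,::-1]),r(a)])]))
E
```

```text
[ 0.56068174 -0.08265747  0.02311183] [-0.01 -5.35  3.43] [-0.    0.03  0.11 -0.12 -0.1   0.14]
```

View pics/w9b.png

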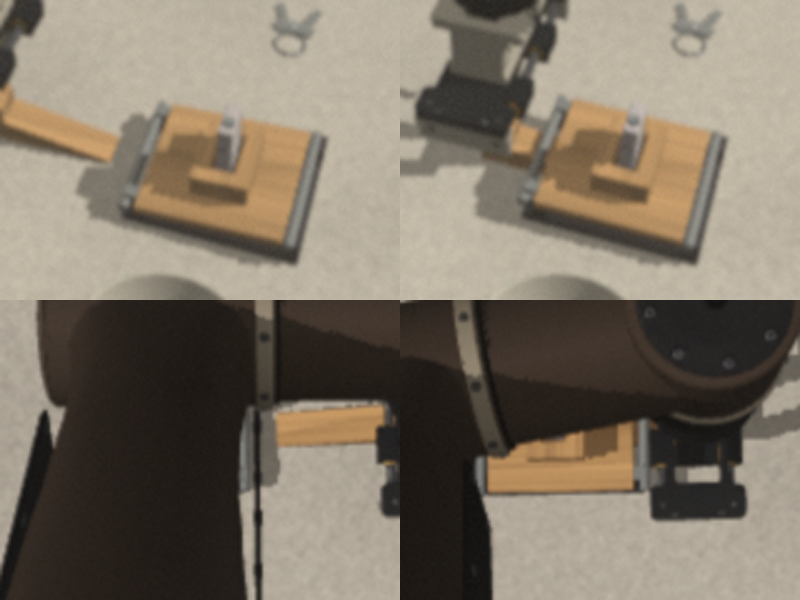

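The wedge is under the middle of the front bar, the torch is upright and the keys haven't moved. I'll quantify the lift from the bar's near-end image shift between the two scene pictures.

```bash
python3 - <<'E'
from h import *
a=np.load("pics/scene8.npz");b=np.load("pics/scene9.npz");K=a["K"];C=np.linalg.inv(a["cam_to_world"])
def pj(P):
    q=K@(C[:3,:3]@np.array(P)+C[:3,3]);return q[:2]/q[2]
e=np.array([.622,-.0365,.017]);p=pj(e);print("bar end px",p,"expected shift per mm",(pj(e+[0,0,.008])-p)/8)
A=cv2.cvtColor(a["img"],cv2.COLOR_RGB2GRAY).astype(np.float32);B=cv2.cvtColor(b["img"],cv2.COLOR_RGB2GRAY).astype(np.float32)
def shift(x,y,w,h):
    t=A[y-h:y+h,x-w:x+w];M=np.eye(2,3,dtype=np.float32)
    cc,M=cv2.findTransformECC(t,B[y-h:y+h,x-w:x+w],M,cv2.MOTION_TRANSLATION,(3,200,1e-5),None,3);return M[:,2].round(2),round(cc,3)
print("front end",shift(int(p[0])+1,int(p[1])-1,7,7));q=pj([.622,.112,.025]);print("hinge end",q,shift(int(q[0]),int(q[1]),7,7))
t=pj([.561,.0413,.09]);print("torch top",shift(int(t[0]),int(t[1]),7,9),"exp/rad",(pj([.561,.0413-.065*.053*1,.09+.07*.053])-t))
for n in("bowl",(294,300)),("case",(157,237)),("keys",(347,172)),("dome",(415,315)):
    o=np.load("pics/scene0.npz");A=cv2.cvtColor(o["img"],cv2.COLOR_RGB2GRAY).astype(np.float32);print(n[0],shift(*n[1],30,25))
E
```

```text
bar end px [279.83086747 239.83389835] expected shift per mm [ 0.00229717 -0.26499517]
front end (array([ 0.31, -1.63], dtype=float32), 0.717)
hinge end [345.28317882 255.72553346] (array([ 0.01, -0.  ], dtype=float32), 0.998)
torch top (array([2.12, 0.05], dtype=float32), 0.758) exp/rad [-1.40181287 -1.5158687 ]
bowl (array([-0.02, -0.  ], dtype=float32), 1.0)
case (array([ 0.81, -1.13], dtype=float32), 0.802)
keys (array([-0.01, -0.02], dtype=float32), 0.998)
dome (array([0.03, 0.01], dtype=float32), 1.0)
```

Emit:
jog_arm:
  motion:
    - {"offset":[-1,0,0],"roll":0,"hand":20}
    - {"offset":[-2,0,0],"roll":0,"hand":20}
    - {"offset":[-2,0,0],"roll":0,"hand":20}
    - {"offset":[-2,0,0],"roll":0,"hand":20}
    - {"offset":[-2,0,0],"roll":0,"hand":20}
    - {"offset":[-2,0,0],"roll":0,"hand":20}

```text
clock: 23.38
tool_pos: [0.5607, -0.0807, 0.0231]
orientation: [180.0, -0.0, -89.0]
force: [0.3, -5.7, 2.1]
opening: 0.0306
```

```bash
python3 - <<'E'
from h import *
from plant import cams,ctrl,order
o=ctrl.get_obs();print(o["tool_pos"],o["force"].round(2),o["opening"])
a=np.load("pics/scene6.npz");b=cams.snapshot("scene");K=a["K"];C=np.linalg.inv(a["cam_to_world"])
def pj(P):
    q=K@(C[:3,:3]@np.array(P)+C[:3,3]);return q[:2]/q[2]
# near board side edge: wood mask lower boundary, rows at columns along the edge, before/after
def edge(im,u):
    h=cv2.cvtColor(im,cv2.COLOR_RGB2HSV);S=cv2.GaussianBlur(h[:,:,1],(3,3),0).astype(float);c=S[225:275,u]
    t=90;i=[k for k in range(len(c)-1) if c[k]>=t>c[k+1]];
    return 225+i[-1]+(c[i[-1]]-t)/(c[i[-1]]-c[i[-1]+1]) if i else None
P=lambda d,l:pj([.626,.112-d,.030-.053*d*(1-l)])
for d in(.03,.06,.09,.11,.13):
    u=int(round(P(d,0)[0]));print(d,u,"before/after",edge(a["img"],u),edge(b["img"],u),"expected shift if level",(P(d,1)-P(d,0)).round(2))
E
```

```text
[ 0.56068565 -0.08065236  0.0231045 ] [ 0.27 -5.73  2.13] 0.030595436969691744
0.03 331 before/after 255.1304347826087 254.52941176470588 expected shift if level [ 0.08 -0.42]
0.06 318 before/after 252.0909090909091 251.08695652173913 expected shift if level [ 0.11 -0.84]
0.09 305 before/after 249.04347826086956 247.7058823529412 expected shift if level [ 0.11 -1.27]
0.11 296 before/after 246.72222222222223 245.17391304347825 expected shift if level [ 0.09 -1.55]
0.13 287 before/after 244.73333333333332 243.0 expected shift if level [ 0.06 -1.84]
```

The measured edge shifts (−0.6, −1.0, −1.3, −1.55, −1.7 px) match the shifts expected for a level board (−0.4, −0.8, −1.3, −1.55, −1.8), so I'm handing it in.

```bash
python3 -c "
from plant import order
print(order.close_job())"
```

```text
the job is handed in; nothing more can be done
None
```

The job is handed in at 23.4 s. The torch stands released in the slot. The bamboo wedge is still gripped (opening 30.6 mm) and sits under the middle of the front bar, carrying the board's front at about level.

**What went wrong on the way:** the first torch grasp came away empty. The torch stayed standing where it was, and a second, slower grasp held it.

**Last checks:**
- **Board level:** the board's near-edge shifts in the scene camera match a level board to about 0.2 px. An earlier, rougher check at the bar's end gave 6.2 mm of lift where about 8 mm was expected, with a poor image match. I pushed 2 mm further after it.
- **Wedge push:** the tool moved 42 mm past the expected contact point. The tool reads about 5.7 N push, and its height matches the grasp height, so the wedge should be flat on the slab.
- **Bystanders:** the bowl, paperweight and keys show no movement in the images. The tool case check was unclear: a 1.4 px shift with a poor match, probably from the arm's shadow. The arm never came close to it.

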